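# Load the parts dock with the full cases

## Task

Lift each of the look-alike lidded cases to feel whether it is full or empty. Seat every full case right down in a socket of the dock, turned the way its key lets it go home, and lay every empty case flat in the tray. Only when all the cases are in place, throw the dock's lever fully over, away from you, and leave everything so.

Things in the scene. Friction and masses are not known exactly. Their poses are not given: they have to be found in the camera images.
- case_a: grey lidded case, 96 x 46 mm, 36 mm tall, with a black grip rib on its lid (50 mm long along x, 14 mm wide, 28 mm tall; take it across the rib). Origin: centre of the underside; x along the length, z up. Underneath, a notch 16 mm wide, 18 mm long and 14 mm tall opens at the middle of the +x end face; the -x end has none.
- case_b: the same kind of case as case_a. Four or five such cases are present, one or two of them full. Empty ones weigh about 0.11 kg, full ones about 0.42 kg (up to 15 % more or less); which is which can only be felt by lifting.
- case_c: the same kind of case as case_a, full or empty
- case_d: the same kind of case as case_a, full or empty
- dock: fixed aluminium plate 140 (x) x 320 (y) x 6 mm with two sockets and a lever. Origin: centre of its underside, z up; x points away from the robot within 0.2 rad. Each socket is a pocket open above, 101 mm (dock x) by 51 mm (dock y) inside, its black walls 8 mm thick and 20 mm tall above its floor.
- socket_1 (a point): centre of the first socket's floor, axes as the dock's; at dock y = +105 mm, 6 mm above the bench. A steel key lug 12 x 10 mm, 11 mm tall stands on the floor 39 mm from this point, on the dock's +x or on its -x side: which one changes from start to start, so look or feel. A case goes home only with its notch over the lug, else it stops 11 mm short.
- socket_2 (a point): centre of the second socket's floor, the same, at dock y = +15 mm; its lug is on the +x or -x side independently of the first socket's
- tray: fixed black open tray for empty cases, 134 (x) x 210 (y) x 22 mm, walls and floor 4 mm; it holds three cases side by side, their lengths along its x. Origin: centre of its underside; x points away from the robot within 0.12 rad
- lever (a joint): the dock's toggle lever, at dock y = -115 mm: 0 = leaning towards the dock's -x side (the robot), 1.0 rad = thrown fully over to its +x side; it swings about a line along the dock's y and stays where it is left; a push on its end moves it
- lever_tip (a point): centre of the black ball, 26 mm across, at the end of the lever's 10 mm thick stick, 75 mm from the pivot, which lies 28 mm above the bench; the block under it is 70 (dock x) x 50 mm and 25 mm tall
- case_e: the same kind of case as case_a, full or empty
Not all that is in view belongs to the job. What is shaped like the case_b but yellow is not meant.

How it is judged:
On the way, in this order (a step that is already met when the one before it is completed fails the run):
1. every full case is home in a socket, every empty one lies in the tray, and all are let go (((((horizontal distance between case_a and socket_1 below 0.006 m and z of case_a in the frame of socket_1 between -0.004 and 0.004 m and angle between the x axis of case_a and the x axis of socket_1, either way round below 0.12 rad) or (horizontal distance between case_a and socket_2 below 0.006 m and z of case_a in the frame of socket_2 between -0.004 and 0.004 m and angle between the x axis of case_a and the x axis of socket_2, either way round below 0.12 rad)) and contact force between case_a and dock above 2.3 N and angle between case_a's own z axis and vertical below 0.1 rad) or (x of case_a in the frame of tray between -0.06 and 0.06 m and y of case_a in the frame of tray between -0.09 and 0.09 m and z of case_a in the frame of tray between 0 and 0.01 m and angle between case_a's own z axis and vertical below 0.15 rad and contact force between case_a and tray below 2.3 N)) and ((((horizontal distance between case_b and socket_1 below 0.006 m and z of case_b in the frame of socket_1 between -0.004 and 0.004 m and angle between the x axis of case_b and the x axis of socket_1, either way round below 0.12 rad) or (horizontal distance between case_b and socket_2 below 0.006 m and z of case_b in the frame of socket_2 between -0.004 and 0.004 m and angle between the x axis of case_b and the x axis of socket_2, either way round below 0.12 rad)) and contact force between case_b and dock above 2.3 N and angle between case_b's own z axis and vertical below 0.1 rad) or (x of case_b in the frame of tray between -0.06 and 0.06 m and y of case_b in the frame of tray between -0.09 and 0.09 m and z of case_b in the frame of tray between 0 and 0.01 m and angle between case_b's own z axis and vertical below 0.15 rad and contact force between case_b and tray below 2.3 N)) and ((((horizontal distance between case_c and socket_1 below 0.006 m and z of case_c in the frame of socket_1 between -0.004 and 0.004 m and angle between the x axis of case_c and the x axis of socket_1, either way round below 0.12 rad) or (horizontal distance between case_c and socket_2 below 0.006 m and z of case_c in the frame of socket_2 between -0.004 and 0.004 m and angle between the x axis of case_c and the x axis of socket_2, either way round below 0.12 rad)) and contact force between case_c and dock above 2.3 N and angle between case_c's own z axis and vertical below 0.1 rad) or (x of case_c in the frame of tray between -0.06 and 0.06 m and y of case_c in the frame of tray between -0.09 and 0.09 m and z of case_c in the frame of tray between 0 and 0.01 m and angle between case_c's own z axis and vertical below 0.15 rad and contact force between case_c and tray below 2.3 N)) and ((((horizontal distance between case_d and socket_1 below 0.006 m and z of case_d in the frame of socket_1 between -0.004 and 0.004 m and angle between the x axis of case_d and the x axis of socket_1, either way round below 0.12 rad) or (horizontal distance between case_d and socket_2 below 0.006 m and z of case_d in the frame of socket_2 between -0.004 and 0.004 m and angle between the x axis of case_d and the x axis of socket_2, either way round below 0.12 rad)) and contact force between case_d and dock above 2.3 N and angle between case_d's own z axis and vertical below 0.1 rad) or (x of case_d in the frame of tray between -0.06 and 0.06 m and y of case_d in the frame of tray between -0.09 and 0.09 m and z of case_d in the frame of tray between 0 and 0.01 m and angle between case_d's own z axis and vertical below 0.15 rad and contact force between case_d and tray below 2.3 N)) and ((((horizontal distance between case_e and socket_1 below 0.006 m and z of case_e in the frame of socket_1 between -0.004 and 0.004 m and angle between the x axis of case_e and the x axis of socket_1, either way round below 0.12 rad) or (horizontal distance between case_e and socket_2 below 0.006 m and z of case_e in the frame of socket_2 between -0.004 and 0.004 m and angle between the x axis of case_e and the x axis of socket_2, either way round below 0.12 rad)) and contact force between case_e and dock above 2.3 N and angle between case_e's own z axis and vertical below 0.1 rad) or (x of case_e in the frame of tray between -0.06 and 0.06 m and y of case_e in the frame of tray between -0.09 and 0.09 m and z of case_e in the frame of tray between 0 and 0.01 m and angle between case_e's own z axis and vertical below 0.15 rad and contact force between case_e and tray below 2.3 N)) and linear speed of each of case_a, case_b, case_c, case_d, case_e below 0.02 m/s and contact force between the fingers and case_a below 0.1 N and contact force between the fingers and case_b below 0.1 N and contact force between the fingers and case_c below 0.1 N and contact force between the fingers and case_d below 0.1 N and contact force between the fingers and case_e below 0.1 N), for 0.3 s.
2. the lever is thrown fully over (value of joint lever above 0.85 rad), for 0.2 s.
At the end, for the whole second after the job is handed in: Full cases (weighing over 2.3 N) in sockets: within 6 mm of the centre, 4 mm of the floor, 0.12 rad lengthwise. Empty ones flat (0.15 rad) in the tray, centre inside it, underside within 6 mm of its floor. Lever beyond 0.85 rad, all at rest (((((horizontal distance between case_a and socket_1 below 0.006 m and z of case_a in the frame of socket_1 between -0.004 and 0.004 m and angle between the x axis of case_a and the x axis of socket_1, either way round below 0.12 rad) or (horizontal distance between case_a and socket_2 below 0.006 m and z of case_a in the frame of socket_2 between -0.004 and 0.004 m and angle between the x axis of case_a and the x axis of socket_2, either way round below 0.12 rad)) and contact force between case_a and dock above 2.3 N and angle between case_a's own z axis and vertical below 0.1 rad) or (x of case_a in the frame of tray between -0.06 and 0.06 m and y of case_a in the frame of tray between -0.09 and 0.09 m and z of case_a in the frame of tray between 0 and 0.01 m and angle between case_a's own z axis and vertical below 0.15 rad and contact force between case_a and tray below 2.3 N)) and ((((horizontal distance between case_b and socket_1 below 0.006 m and z of case_b in the frame of socket_1 between -0.004 and 0.004 m and angle between the x axis of case_b and the x axis of socket_1, either way round below 0.12 rad) or (horizontal distance between case_b and socket_2 below 0.006 m and z of case_b in the frame of socket_2 between -0.004 and 0.004 m and angle between the x axis of case_b and the x axis of socket_2, either way round below 0.12 rad)) and contact force between case_b and dock above 2.3 N and angle between case_b's own z axis and vertical below 0.1 rad) or (x of case_b in the frame of tray between -0.06 and 0.06 m and y of case_b in the frame of tray between -0.09 and 0.09 m and z of case_b in the frame of tray between 0 and 0.01 m and angle between case_b's own z axis and vertical below 0.15 rad and contact force between case_b and tray below 2.3 N)) and ((((horizontal distance between case_c and socket_1 below 0.006 m and z of case_c in the frame of socket_1 between -0.004 and 0.004 m and angle between the x axis of case_c and the x axis of socket_1, either way round below 0.12 rad) or (horizontal distance between case_c and socket_2 below 0.006 m and z of case_c in the frame of socket_2 between -0.004 and 0.004 m and angle between the x axis of case_c and the x axis of socket_2, either way round below 0.12 rad)) and contact force between case_c and dock above 2.3 N and angle between case_c's own z axis and vertical below 0.1 rad) or (x of case_c in the frame of tray between -0.06 and 0.06 m and y of case_c in the frame of tray between -0.09 and 0.09 m and z of case_c in the frame of tray between 0 and 0.01 m and angle between case_c's own z axis and vertical below 0.15 rad and contact force between case_c and tray below 2.3 N)) and ((((horizontal distance between case_d and socket_1 below 0.006 m and z of case_d in the frame of socket_1 between -0.004 and 0.004 m and angle between the x axis of case_d and the x axis of socket_1, either way round below 0.12 rad) or (horizontal distance between case_d and socket_2 below 0.006 m and z of case_d in the frame of socket_2 between -0.004 and 0.004 m and angle between the x axis of case_d and the x axis of socket_2, either way round below 0.12 rad)) and contact force between case_d and dock above 2.3 N and angle between case_d's own z axis and vertical below 0.1 rad) or (x of case_d in the frame of tray between -0.06 and 0.06 m and y of case_d in the frame of tray between -0.09 and 0.09 m and z of case_d in the frame of tray between 0 and 0.01 m and angle between case_d's own z axis and vertical below 0.15 rad and contact force between case_d and tray below 2.3 N)) and ((((horizontal distance between case_e and socket_1 below 0.006 m and z of case_e in the frame of socket_1 between -0.004 and 0.004 m and angle between the x axis of case_e and the x axis of socket_1, either way round below 0.12 rad) or (horizontal distance between case_e and socket_2 below 0.006 m and z of case_e in the frame of socket_2 between -0.004 and 0.004 m and angle between the x axis of case_e and the x axis of socket_2, either way round below 0.12 rad)) and contact force between case_e and dock above 2.3 N and angle between case_e's own z axis and vertical below 0.1 rad) or (x of case_e in the frame of tray between -0.06 and 0.06 m and y of case_e in the frame of tray between -0.09 and 0.09 m and z of case_e in the frame of tray between 0 and 0.01 m and angle between case_e's own z axis and vertical below 0.15 rad and contact force between case_e and tray below 2.3 N)) and value of joint lever above 0.85 rad and linear speed of each of case_a, case_b, case_c, case_d, case_e below 0.02 m/s); the robot touches nothing.
Of case_a, case_b, case_c, case_d, case_e only 4 to 5 are there at a start; the rules pass over those that are not, and their reading is None.
At some moment in a run one of case_a, case_b, case_c, case_d, case_e may be knocked a few centimetres aside while the robot is not near it.
It also fails if it takes over 210 s, if anything falls off the work surface, if the arm or the gripper's body presses on something with over 40 N, if the wrist force passes 120 N, or if a joint passes its speed limit or range.

## Robot

A 6-joint arm with a two-finger parallel gripper is mounted at the origin on a cart in front of the work surface, level with it; the furniture and walls round the work are solid. World frame = base frame: x ahead of the robot, y to its left, z up, the work surface at z = 0. Lengths are in m, angles in rad, forces in N, time in s.
With the tool pointing down it reaches from about 0.275 to 0.85 m from the base axis. Payload 19 kg.
Tool frame: the origin (TCP) lies midway between the tips of the shut fingers; the grasp point (between the pads) lies 19 mm behind it; z points along the fingers, y is the line along which they close (so a half turn about z gives the same grasp; the last joint's range is limited). The gripper opens to 85 mm and grips with 20 to 120 N. Pads are 22 mm wide; open, the fingers measure 114 mm over their backs; the gripper's body (76 mm by 85 mm) begins 54 mm behind the grasp point. The pads swing forward as they close: fully open they stand 13 mm farther back than shut.
Start: joints at [1.055, 0.15, 1.437, -0, 1.554, -0.134], TCP at [0.214, 0.534, 0.231] pointing down, gripper open.
Joint ranges: [-2.8, 2.8], [-0.68, 2.1], [0.12, 2.68], [-1.39, 4.53], [0.16, 2.79], [-2.81, 2.81]. Speed limits (rad/s): [1.89, 1.89, 2.22, 3.01, 3.01, 3.01].

## Interface

Orientations are given as a 3x3 rotation matrix whose columns are the frame's x, y, z axes.
In Python, from cell import * gives the robot as it stands.
- The arm moves only by the tool step_arm, never from a script. Its argument "plan" is a list of rows, each a list of 6 numbers: the shift along the tool's x, y, z in m, then the turn, a rotation vector about the tool's x, y, z in degrees. A call has 1 to 8 rows; each row is the pose to reach, as a shift and turn from the pose commanded when the call began, along the tool's axes at that moment; what a row does not reach only later rows make up. A row lasts 1/10 s, in which the tool goes at most 50 mm and 8.59 degrees, less where a joint would pass 70% of its speed; a pose out of reach is approached as far as the arm can. A call with a gripper value outside its range is refused whole. "jaw" is the finger opening in m, from 0 to 0.0854, set as the call begins (left out, the last holds). The fingers move at their own pace and stop on an object; "force" is the grip in N (left out, the last holds). Time passes only in rows, so rows that repeat a pose let the fingers close. It gives the time, the measured TCP pose, the force, the opening and the grip force at its end, in the units of the state.
- get_obs(): the state, without advancing time (a new reading comes with each control period).
- snapshot(name): name is "scene" or "top"; returns (picture, depth): 384x512x3 uint8, blue, green, red; 384x512 float32, m along the optical axis (not along the pixel's ray), 0 where there is no reading.
- camera_model(name): a dict with "fx", "fy", "cx", "cy" (pixels), "origin" and "rotation" of the camera in the world. Camera axes: x right, y down, z forward; pixel columns grow to the right and rows downward; lengths in m; the calibration is good to about 2 mm. A picture is of the moment at which its call begins. camera_model takes no time and is no camera call.
- close_job(): hands the job in; it is judged then, once.
Trained networks look in the newest picture that a camera, given by its name, has taken for a name from the list of things; names that differ only in an ending like _2 or _b are one class to them, and where a whole thing is asked for, a point or a joint stands for the part that bears it (a point fixed in the world has none). Each returns a list of dicts, best first, with "score" (0 to 1); they miss things now and then, are a little off and sometimes report something else, mostly with a low value. They report only what shows in the picture. A call takes as long as a camera call. They do not tell look-alikes from the thing itself.
- look_for(camera, target): "centre" ([column, row] in pixels, amid what is visible of it).
- masks_of(camera, target): "pixels" (384x512 bool, what is visible of it) and "centre" ([column, row] in pixels, amid what is visible of it).
The state is a dict: "clock": time; "joints": joint angles; "dq": joint speeds; "effort": joint torques, N m; "tcp_pos": TCP position; "ee_rot": TCP orientation; "ft_force": force on the tool from outside, world axes, zero at the start; "moment": the same for the moment, N m; "finger_gap": finger opening in m; "finger_force": force on a finger pad.
Only numpy, scipy, OpenCV 4.12 (cv2) and the standard library are available. Lean on these libraries where they do the work, as an engineer would, in place of code of your own. Each camera call takes 0.05 s, during which the arm holds its last target. There are 200 camera calls.

## Working session

There is one attempt and no reset: what is moved stays moved. The work goes in short steps, Python scripts to look and compute and a tool call to move; the robot and the scene stay as the last step left them, time stands still between calls to the robot, and variables do not carry over. Pictures are saved under pics/ and viewed, at most 14 in all, crops included, and the job is handed in when it is done.

Besides the shell and the picture viewer there is one more tool, called by a JSON object that holds its "name" and its "arguments". step_arm: Moves the arm, as the interface text tells. Its arguments: {"type":"object","properties":{"plan":{"type":"array","items":{"type":"array","items":{"type":"number"}}},"jaw":{"type":"number"},"force":{"type":"number"}},"required":["plan"]}

```bash
mkdir -p pics; ls; cat > h.py <<'E'
from cell import *
import numpy as np, cv2
def snap(n,f=None):
    im,d=snapshot(n)
    if f: cv2.imwrite('pics/'+f,im)
    return im,d,cloud(n,d)
def cloud(n,d):
    c=camera_model(n); R=np.array(c['rotation']); o=np.array(c['origin'])
    v,u=np.mgrid[:d.shape[0],:d.shape[1]]
    P=np.stack([(u-c['cx'])/c['fx']*d,(v-c['cy'])/c['fy']*d,d],-1)
    return P@R.T+o
E
python3 - <<'E'
from h import *
im,d,P=snap('top','top0.png'); im2,d2,P2=snap('scene','scene0.png')
for n in('top','scene'):
    c=camera_model(n);print(n,np.round(c['origin'],3),np.round(c['rotation'],3).tolist(),c['fx'])
for t in('case_a','tray','dock','lever'):
    for r in masks_of('top',t):
        m=r['pixels']; p=P[m&(d>0)]
        print(t,round(r['score'],2),np.round(r['centre']),m.sum(),np.round(np.median(p,0),3),np.round(p.min(0),3),np.round(p.max(0),3))
o=get_obs();print({k:np.round(v,3).tolist() for k,v in o.items()})
E
```

```text
pics
top [0.289 0.05  1.368] [[0.026, -0.981, 0.193], [-1.0, -0.028, -0.01], [0.016, -0.192, -0.981]] 464.3064114561928
scene [ 0.097 -0.743  0.902] [[0.884, -0.298, 0.361], [-0.468, -0.595, 0.654], [0.019, -0.746, -0.665]] 469.8237831118918
case_a 0.97 [372. 226.] 664 [ 0.451 -0.305  0.037] [ 0.399 -0.352 -0.006] [ 0.51  -0.275  0.074]
case_a 0.95 [205. 224.] 623 [0.438 0.183 0.037] [ 0.388  0.147 -0.003] [0.496 0.223 0.072]
case_a 0.84 [250. 228.] 502 [0.432 0.057 0.038] [0.386 0.031 0.001] [0.482 0.082 0.071]
case_a 0.83 [334. 234.] 561 [ 0.431 -0.187  0.037] [ 0.385 -0.225  0.009] [ 0.484 -0.152  0.073]
case_a 0.76 [211. 147.] 592 [0.667 0.174 0.038] [ 0.62   0.131 -0.002] [0.725 0.221 0.071]
tray 0.66 [133. 195.] 3396 [0.525 0.406 0.006] [ 0.452  0.293 -0.756] [0.689 0.777 0.03 ]
dock 0.96 [292. 162.] 4845 [ 0.644 -0.072  0.008] [ 0.572 -0.236 -0.006] [0.724 0.088 0.114]
lever 0.41 [335. 161.] 71 [ 0.613 -0.186  0.106] [ 0.602 -0.2    0.032] [ 0.644 -0.176  0.114]
{'clock': 0.3, 'joints': [1.055, 0.151, 1.438, -0.0, 1.554, -0.134], 'dq': [0.001, -0.002, -0.002, 0.0, -0.0, -0.0], 'effort': [-0.002, -71.208, -57.036, -0.0, 0.004, 0.0], 'tcp_pos': [0.214, 0.533, 0.231], 'ee_rot': [[-0.928, 0.373, -0.0], [0.373, 0.928, -0.0], [0.0, -0.0, -1.0]], 'ft_force': [-0.194, 0.067, 0.208], 'moment': [0.002, 0.059, -0.011], 'finger_force': 0.0, 'finger_gap': 0.085}
```

View pics/top0.png

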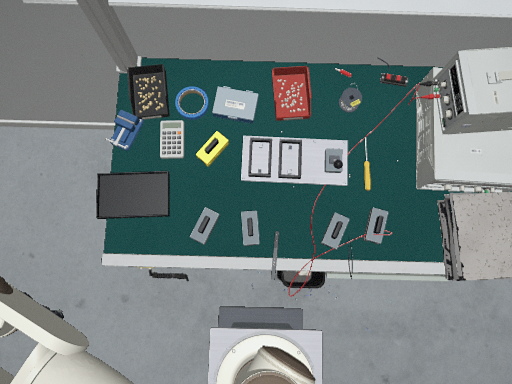

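View pics/scene0.png

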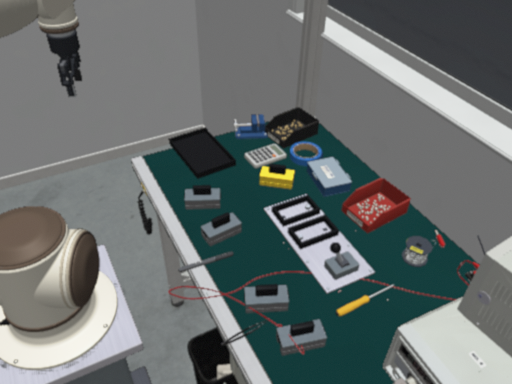

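Top view: grey cases near (205,224), (250,228), (335,231), (376,226), the yellow look-alike at (212,148), tray at (133,195), dock at (295,161) with its lever at (335,160). The scene view shows the same four cases. Next I need poses and close crops of the lugs and notches.

```bash
cat >> h.py <<'E'
def rect(p):
    # length-direction yaw, centre, dims of a set of xy points
    (c,s,a)=cv2.minAreaRect((p[:,:2]*1000).astype(np.float32))
    a=np.deg2rad(a)
    if s[0]<s[1]: a+=np.pi/2; s=s[::-1]
    a=(a+np.pi/2)%np.pi-np.pi/2
    return np.round(np.array(c)/1000,4),np.round(s,1),round(a,3)
def cases(cam='top',P=None,d=None):
    for r in masks_of(cam,'case_a'):
        p=P[r['pixels']&(d>0)]
        lid=p[(p[:,2]>.028)&(p[:,2]<.046)]; rib=p[(p[:,2]>.056)&(p[:,2]<.08)]
        print(round(r['score'],2),np.round(r['centre']),'lid',*rect(lid) if len(lid)>5 else'', 'rib',*rect(rib) if len(rib)>3 else '', np.round(rib.mean(0),4),len(rib))
E
python3 - <<'E'
from h import *
im,d,P=snap('top'); im2,d2,P2=snap('scene')
print('top');cases('top',P,d);print('scene');cases('scene',P2,d2)
for n,q in(('top',P),('scene',P2)):
    m=(q[...,2]>.018)&(q[...,2]<.034)&(abs(q[...,0]-.645)<.1)&(q[...,1]>-.12)&(q[...,1]<.11)
    k,l,st,_=cv2.connectedComponentsWithStats(m.astype(np.uint8))
    for i in range(1,k):
        if st[i,4]>40: print('sockets',n,st[i,4],*rect(q[l==i]))
for n in('top','scene'):
    q,dd=(P,d) if n=='top' else (P2,d2)
    for t in('tray','dock'):
        for r in masks_of(n,t)[:2]:
            p=q[r['pixels']&(dd>0)]; 
            zr=(.012,.03) if t=='tray' else (.0,.012)
            p=p[(p[:,2]>zr[0])&(p[:,2]<zr[1])]; print(t,n,round(r['score'],2),r['centre'],*rect(p))
a=cv2.resize(im[130:192,235:355],None,fx=6,fy=6,interpolation=cv2.INTER_CUBIC); cv2.imwrite('pics/c1.png',a)
b=cv2.resize(im2[180:292,255:380],None,fx=5,fy=5,interpolation=cv2.INTER_CUBIC); cv2.imwrite('pics/c2.png',b)
t=[cv2.resize(im2[r:r+45,c:c+70],(400,257),interpolation=cv2.INTER_CUBIC) for c,r in((168,178),(187,207),(232,275),(267,312))]
cv2.imwrite('pics/c3.png',np.vstack([np.hstack(t[:2]),np.hstack(t[2:])]))
E
```

```text
top
0.94 [249. 229.] lid [0.434  0.0556] [95.9 46.5] 0.103 rib [0.4343 0.0555] [48.6 13.8] 0.12 [0.4342 0.0558 0.0647] 88
0.89 [335. 231.] lid [ 0.4335 -0.1908] [98.9 46.9] -0.4 rib [ 0.4337 -0.1911] [50.3 14.2] -0.411 [ 0.4337 -0.1907  0.0642] 90
0.84 [206. 221.] lid [0.4382 0.1875] [99.9 47.7] -0.427 rib [0.4381 0.1874] [49.1 14.4] -0.431 [0.4372 0.1873 0.0642] 89
0.7 [374. 225.] lid [ 0.4513 -0.3107] [99.6 51.5] -0.285 rib [ 0.4514 -0.3095] [49.6 14.6] -0.259 [ 0.4509 -0.309   0.0635] 96
0.58 [213. 147.] lid [0.6709 0.1756] [100.1  48.7] -0.678 rib [0.6712 0.1758] [48.8 15.1] -0.659 [0.6698 0.1756 0.0642] 86
scene
0.9 [204. 198.] lid [0.4357 0.1827] [97.7 49.6] -0.398 rib [0.4372 0.1827] [46.8 16.3] -0.484 [0.4362 0.1819 0.0616] 85
0.83 [269. 297.] lid [ 0.4319 -0.1947] [99.5 49.8] -0.423 rib [ 0.4306 -0.1958] [49.  13.2] -0.45 [ 0.4298 -0.1961  0.062 ] 131
0.72 [221. 230.] lid [0.4321 0.0504] [98.5 48.2] 0.116 rib [0.4328 0.0517] [48.1 17.1] 0.148 [0.432  0.0501 0.0613] 103
0.59 [302. 336.] lid [ 0.4494 -0.3192] [100.8  62.2] -0.225 rib [ 0.4495 -0.3134] [49.5 15.2] -0.238 [ 0.4482 -0.3145  0.0619] 167
0.59 [277. 176.] lid [0.6693 0.1717] [98.  51.2] -0.676 rib [0.6697 0.1711] [47.2 18.4] -0.691 [0.6699 0.1685 0.0614] 70
sockets top 319 [0.6489 0.0318] [119.2  66.8] -0.02
sockets top 330 [ 0.6496 -0.0582] [123.2  67.4] -0.019
sockets scene 389 [0.6473 0.0283] [119.7  71.9] -0.02
sockets scene 432 [ 0.6453 -0.0611] [119.4  71.1] -0.001
tray top 0.81 [132.8, 194.8] [0.5255 0.4042] [211.8 135. ] -1.509
dock top 0.84 [294.4, 161.8] [ 0.6475 -0.0733] [321.  142.5] 1.555
tray scene 0.83 [200.2, 153.8] [0.5239 0.4019] [220.1 138.9] -1.526
dock scene 0.66 [316.6, 242.8] [ 0.6447 -0.0761] [323.4 141.7] 1.557
dock scene 0.22 [339.8, 249.8] [ 0.667  -0.1441] [12.7  0. ] 0.041
```

View pics/c1.png

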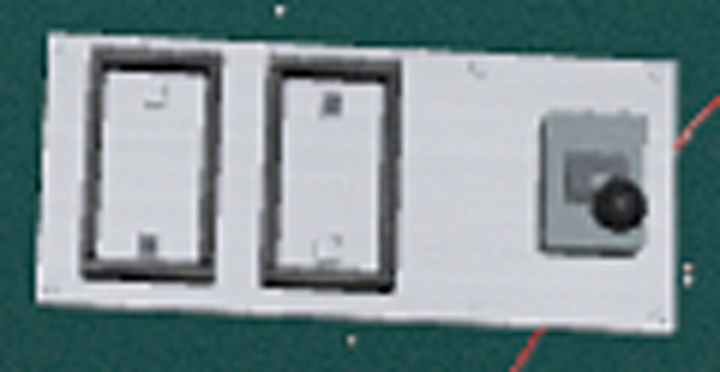

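View pics/c2.png

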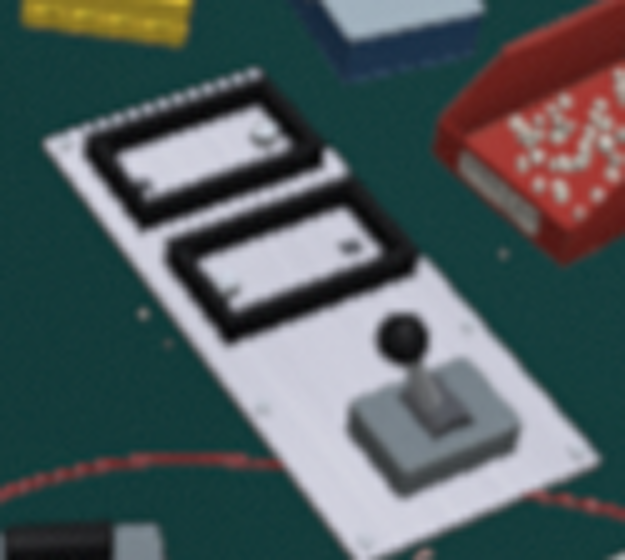

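View pics/c3.png

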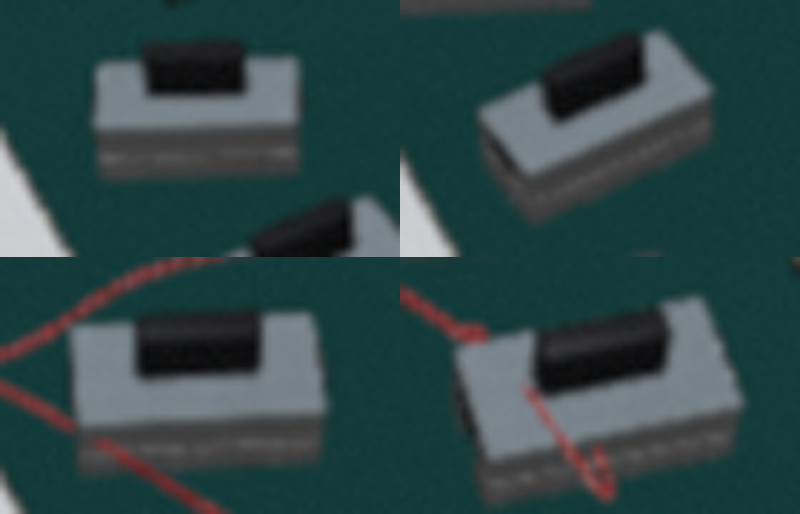

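The top crop marks both ends of each socket, a grey-blue square and a pale outline: socket 1 at (148,243) near and (155,97) far, socket 2 at (330,103) far and (328,245) near. One of each pair may be a decal, so depth has to decide. In the case crops there are dark patches on the near ends of cases 2 and 4.

```bash
python3 - <<'E'
from h import *
S=[np.zeros((384,512,3)),np.zeros((384,512,3))]
out=[]
for k in range(3):
  for i,n in enumerate(('top','scene')):
    im,d,P=snap(n); out.append((i,P,d))
yaw=-.018; R=np.array([[np.cos(yaw),-np.sin(yaw)],[np.sin(yaw),np.cos(yaw)]])
for n,c in(('top',((.649,.032),(.6495,-.058))),('scene',((.6465,.028),(.6455,-.062)))):
  i=0 if n=='top' else 1
  P=np.median([p for j,p,_ in out if j==i],0); 
  for ci in c:
    q=(P[...,:2]-ci)@R
    print(n,ci)
    for s in(1,-1,0):
      m=(abs(q[...,0]-s*.039)<.006)&(abs(q[...,1])<.005)
      print(s,m.sum(),np.round(P[m][:,2]*1000).astype(int).tolist())
E
```

```text
top (0.649, 0.032)
1 14 [21, 16, 21, 17, 18, 18, 19, 19, 17, 17, 15, 19, 10, 11]
-1 12 [5, 12, 8, 7, 7, 7, 9, 9, 8, 7, 6, 9]
0 14 [9, 8, 10, 9, 4, 6, 11, 8, 11, 6, 5, 7, 7, 8]
top (0.6495, -0.058)
1 11 [10, 6, 9, 10, 7, 7, 10, 9, 8, 5, 4]
-1 11 [15, 10, 19, 17, 19, 16, 16, 19, 18, 18, 17]
0 12 [7, 9, 6, 9, 8, 4, 7, 9, 8, 9, 8, 7]
scene (0.6465, 0.028)
1 25 [17, 18, 16, 15, 16, 14, 17, 17, 18, 16, 10, 16, 15, 15, 10, 7, 9, 8, 7, 8, 5, 6, 4, 1, 5]
-1 5 [6, 5, 5, 7, 6]
0 10 [5, 5, 5, 4, 4, 6, 4, 6, 4, 3]
scene (0.6455, -0.062)
1 9 [7, 7, 6, 7, 4, 6, 4, 5, 5]
-1 20 [16, 16, 17, 19, 18, 16, 16, 13, 16, 16, 16, 13, 13, 12, 14, 11, 7, 7, 7, 4]
0 14 [7, 4, 5, 7, 3, 7, 6, 5, 6, 6, 5, 4, 3, 3]
```

Depth settles it: the socket_1 lug is at +x and the socket_2 lug at -x; the grey squares are decals. Next, a move helper and the first approach, to C1.

```bash
cat >> h.py <<'E'
def go(x,y,z,phi_deg,frm=None):
    """print tool-frame shift & turn from present (or frm=(x,y,z,phi)) to target; returns target"""
    if frm is None:
        o=get_obs(); R=np.array(o['ee_rot']); p=np.array(o['tcp_pos']); f=np.degrees(np.arctan2(R[1,0],R[0,0]))
    else: p=np.array(frm[:3]); f=frm[3]
    a=np.radians(f); ex=np.array([np.cos(a),np.sin(a),0]); ey=np.array([np.sin(a),-np.cos(a),0])
    dlt=np.array([x,y,z])-p; t=(f-phi_deg+180)%360-180
    print('shift',np.round([dlt@ex,dlt@ey,-dlt[2]],4),'turn z',round(t,2),'from phi',round(f,2)); return (x,y,z,phi_deg)
E
python3 - <<'E'
from h import *
f=go(.437,.185,.12,155.4); 
E
```

```text
shift [-0.3366 -0.2405  0.1113] turn z 2.73 from phi 158.13
```

{"name": "step_arm", "arguments": {"plan": [[-0.3366,-0.2405,0.1113,0,0,2.73],[-0.3366,-0.2405,0.1113,0,0,2.73],[-0.3366,-0.2405,0.1113,0,0,2.73],[-0.3366,-0.2405,0.1113,0,0,2.73],[-0.3366,-0.2405,0.1113,0,0,2.73],[-0.3366,-0.2405,0.1113,0,0,2.73],[-0.3366,-0.2405,0.1113,0,0,2.73],[-0.3366,-0.2405,0.1113,0,0,2.73]], "jaw": 0.05}}

```text
clock: 1.8
tcp_pos: [0.4229, 0.2062, 0.1272]
ee_rot: [[-0.909, 0.416, 0.001], [0.416, 0.909, 0.0], [-0.001, 0.0, -1.0]]
ft_force: [1.3, 1.1, -0.8]
finger_gap: 0.05
finger_force: 0.0
```

```bash
python3 - <<'E'
from h import *
f=go(.437,.185,.040,155.4); 
E
```

```text
shift [-0.0216 -0.0135  0.0872] turn z -0.0 from phi 155.4
```

{"name": "step_arm", "arguments": {"plan": [[-0.0216,-0.0135,0,0,0,0],[-0.0216,-0.0135,0,0,0,0],[-0.0216,-0.0135,0,0,0,0]]}}

```text
clock: 2.1
tcp_pos: [0.4363, 0.1866, 0.1274]
ee_rot: [[-0.909, 0.418, -0.0], [0.418, 0.909, 0.0], [0.0, 0.0, -1.0]]
ft_force: [0.4, 0.7, 0.5]
finger_gap: 0.0502
finger_force: 0.0
```

```bash
python3 - <<'E'
from h import *
f=go(.437,.185,.040,155.4); print(get_obs()['ft_force'])
E
```

```text
shift [-0.0013 -0.0012  0.0874] turn z -0.09 from phi 155.31
[0.44618618 0.71310193 0.54535518]
```

{"name": "step_arm", "arguments": {"plan": [[0,-0.001,0.045,0,0,0],[0,-0.001,0.087,0,0,0],[0,-0.001,0.087,0,0,0],[0,-0.001,0.087,0,0,0]]}}

```text
clock: 2.5
tcp_pos: [0.4356, 0.1867, 0.0413]
ee_rot: [[-0.91, 0.415, -0.001], [0.415, 0.91, -0.0], [0.0, -0.0, -1.0]]
ft_force: [0.3, 0.4, 1.2]
finger_gap: 0.0499
finger_force: 0.0
```

{"name": "step_arm", "arguments": {"plan": [[0,0,0,0,0,0],[0,0,0,0,0,0],[0,0,0,0,0,0],[0,0,0,0,0,0],[0,0,0,0,0,0],[0,0,0,0,0,0]], "jaw": 0, "force": 40}}

```text
clock: 3.1
tcp_pos: [0.4366, 0.1863, 0.0421]
ee_rot: [[-0.909, 0.416, 0.002], [0.416, 0.909, 0.001], [-0.002, 0.002, -1.0]]
ft_force: [-3.5, 0.8, 11.7]
finger_gap: 0.0132
finger_force: 39.8
```

{"name": "step_arm", "arguments": {"plan": [[0,0,-0.03,0,0,0],[0,0,-0.06,0,0,0],[0,0,-0.06,0,0,0],[0,0,-0.06,0,0,0],[0,0,-0.06,0,0,0],[0,0,-0.06,0,0,0],[0,0,-0.06,0,0,0]]}}

```text
clock: 3.8
tcp_pos: [0.4355, 0.1858, 0.0997]
ee_rot: [[-0.909, 0.416, -0.001], [0.416, 0.909, -0.0], [0.001, -0.001, -1.0]]
ft_force: [0.0, 0.3, -1.0]
finger_gap: 0.0131
finger_force: 39.6
```

```bash
python3 - <<'E'
from h import *
o=get_obs(); print(o['tcp_pos'],o['ft_force'])
im,d,P=snap('top'); cases('top',P,d)
im,d,P=snap('scene'); cases('scene',P,d)
o=get_obs(); print(o['tcp_pos'],o['ft_force'])
E
```

```text
[0.43550372 0.18581378 0.09970299] [ 0.01943243  0.26098142 -1.02193516]
0.82 [250. 227.] lid [0.4356 0.0559] [99.1 47. ] 0.1 rib [0.4341 0.0554] [48.6 13.8] 0.12 [0.4342 0.0558 0.0648] 88
0.78 [372. 225.] lid [ 0.452  -0.3099] [100.4  48.8] -0.282 rib [ 0.4511 -0.3103] [49.1 15.1] -0.235 [ 0.4513 -0.309   0.0638] 95
0.76 [216. 147.] lid [0.671  0.1758] [100.2  47.8] -0.663 rib [0.6704 0.176 ] [50.5 14.7] -0.657 [0.6699 0.1755 0.0644] 87
0.69 [202. 236.] lid rib [0.4    0.1789] [24.5  0.6] -0.449 [0.4004 0.1787 0.0695] 9
0.88 [279. 176.] lid [0.6688 0.1722] [99.8 51.8] -0.682 rib [0.6697 0.1712] [48.2 13. ] -0.744 [0.6674 0.1713 0.0612] 65
0.76 [203. 183.] lid rib [0.4284 0.1641] [91.6  9.1] -0.429 [0.4276 0.1642 0.0711] 181
0.61 [301. 334.] lid [ 0.4488 -0.3205] [99.9 63.3] -0.181 rib [ 0.4498 -0.3143] [50.3 15.1] -0.253 [ 0.4485 -0.3147  0.0623] 168
0.56 [268. 297.] lid [ 0.4321 -0.1942] [99.7 49.3] -0.411 rib [ 0.4313 -0.194 ] [49.7 14.9] -0.364 [ 0.4294 -0.1953  0.0618] 134
[0.4357278  0.18585156 0.10011232] [ 0.44433649 -0.40255247 -0.72789951]
```

Reading −1.0 N, so C1 is empty. It goes to the far-left tray slot.

```bash
python3 - <<'E'
from h import *
go(.5217,.463,.10,183.15)
E
```

```text
shift [3.720e-02 2.878e-01 1.000e-04] turn z -27.76 from phi 155.39
```

{"name": "step_arm", "arguments": {"plan": [[0.0372,0.2878,0,0,0,-27.76],[0.0372,0.2878,0,0,0,-27.76],[0.0372,0.2878,0,0,0,-27.76],[0.0372,0.2878,0,0,0,-27.76],[0.0372,0.2878,0,0,0,-27.76],[0.0372,0.2878,0,0,0,-27.76],[0.0372,0.2878,0,0,0,-27.76],[0.0372,0.2878,0,0,0,-27.76]]}}

```text
clock: 4.8
tcp_pos: [0.5214, 0.4634, 0.0992]
ee_rot: [[-0.998, -0.056, -0.001], [-0.056, 0.998, -0.001], [0.001, -0.001, -1.0]]
ft_force: [-0.9, -1.0, -1.2]
finger_gap: 0.0133
finger_force: 39.8
```

{"name": "step_arm", "arguments": {"plan": [[0,0,0.02,0,0,0],[0,0,0.035,0,0,0],[0,0,0.045,0,0,0],[0,0,0.052,0,0,0],[0,0,0.052,0,0,0],[0,0,0.052,0,0,0]]}}

```text
clock: 5.4
tcp_pos: [0.522, 0.463, 0.0489]
ee_rot: [[-0.998, -0.055, 0.0], [-0.055, 0.998, 0.0], [-0.0, 0.0, -1.0]]
ft_force: [0.2, 0.6, -0.3]
finger_gap: 0.013
finger_force: 39.8
```

```bash
python3 - <<'E'
from h import *
o=get_obs(); print(o['ft_force']); go(.5217,.463,.046,183.15)
E
```

```text
[ 0.22496256  0.59688734 -0.3115196 ]
shift [ 0.0003 -0.      0.0029] turn z -0.0 from phi -176.85
```

{"name": "step_arm", "arguments": {"plan": [[0,0,0.0025,0,0,0],[0,0,0.0025,0,0,0]]}}

```text
clock: 5.6
tcp_pos: [0.522, 0.4632, 0.0462]
ee_rot: [[-0.998, -0.055, 0.001], [-0.055, 0.998, 0.0], [-0.001, 0.0, -1.0]]
ft_force: [0.3, -0.2, -0.3]
finger_gap: 0.0134
finger_force: 39.9
```

{"name": "step_arm", "arguments": {"plan": [[0,0,0,0,0,0],[0,0,0,0,0,0],[0,0,0,0,0,0],[0,0,-0.03,0,0,0],[0,0,-0.08,0,0,0],[0,0,-0.08,0,0,0]], "jaw": 0.04}}

```text
clock: 6.2
tcp_pos: [0.5238, 0.4646, 0.1332]
ee_rot: [[-0.998, -0.055, 0.008], [-0.055, 0.998, 0.005], [-0.008, 0.005, -1.0]]
ft_force: [1.1, -0.1, 0.4]
finger_gap: 0.04
finger_force: 0.0
```

```bash
python3 - <<'E'
from h import *
im,d,P=snap('top'); cases('top',P,d)
f=go(.4335,.054,.12,186.2); go(.4335,.054,.041,186.2,f)
E
```

```text
0.81 [212. 145.] lid [0.6706 0.1758] [100.1  47.5] -0.663 rib [0.6702 0.1753] [48.2 15. ] -0.709 [0.6696 0.1756 0.0647] 85
0.79 [374. 225.] lid [ 0.4515 -0.3107] [99.5 49.6] -0.267 rib [ 0.452  -0.3099] [50.9 15.4] -0.248 [ 0.4511 -0.309   0.0637] 95
0.65 [252. 227.] lid [0.4356 0.0558] [98.5 47. ] 0.102 rib [0.4344 0.0555] [48.4 13.9] 0.12 [0.4342 0.0558 0.0643] 88
0.58 [336. 232.] lid [ 0.4329 -0.1906] [99.5 47.3] -0.413 rib [ 0.4332 -0.1906] [50.2 13.7] -0.423 [ 0.4326 -0.19    0.0642] 90
0.46 [116. 184.] lid [0.546  0.4471] [43.3 11.4] 0.054 rib [nan nan nan] 0
shift [ 0.1112 -0.4039  0.0074] turn z -3.04 from phi -176.84
shift [0.    0.    0.079] turn z 0.0 from phi 186.2h.py:23: RuntimeWarning: Mean of empty slice.
  print(round(r['score'],2),np.round(r['centre']),'lid',*rect(lid) if len(lid)>5 else'', 'rib',*rect(rib) if len(rib)>3 else '', np.round(rib.mean(0),4),len(rib))
  ret = um.true_divide(
```

{"name": "step_arm", "arguments": {"plan": [[0.1112,-0.4039,0.0074,0,0,-3.04],[0.1112,-0.4039,0.0074,0,0,-3.04],[0.1112,-0.4039,0.0074,0,0,-3.04],[0.1112,-0.4039,0.0074,0,0,-3.04],[0.1112,-0.4039,0.0074,0,0,-3.04],[0.1112,-0.4039,0.0074,0,0,-3.04],[0.1112,-0.4039,0.0074,0,0,-3.04],[0.1112,-0.4039,0.0074,0,0,-3.04]], "jaw": 0.05}}

```text
clock: 7.1
tcp_pos: [0.4357, 0.0706, 0.1179]
ee_rot: [[-0.994, -0.108, -0.001], [-0.108, 0.994, -0.0], [0.001, -0.0, -1.0]]
ft_force: [2.2, -0.4, 0.8]
finger_gap: 0.05
finger_force: 0.0
```

```bash
python3 - <<'E'
from h import *
f=go(.4335,.054,.041,186.2)
E
```

```text
shift [ 0.004  -0.0163  0.0769] turn z 0.02 from phi -173.78
```

{"name": "step_arm", "arguments": {"plan": [[0.004,-0.0155,0,0,0,0],[0.004,-0.0155,0.005,0,0,0],[0.004,-0.0155,0.045,0,0,0],[0.004,-0.0155,0.077,0,0,0],[0.004,-0.0155,0.077,0,0,0],[0.004,-0.0155,0.077,0,0,0]]}}

```text
clock: 7.7
tcp_pos: [0.4346, 0.0569, 0.0419]
ee_rot: [[-0.994, -0.109, -0.002], [-0.109, 0.994, 0.0], [0.002, 0.0, -1.0]]
ft_force: [-0.2, 0.5, 0.1]
finger_gap: 0.05
finger_force: 0.0
```

{"name": "step_arm", "arguments": {"plan": [[0,0,0,0,0,0],[0,0,0,0,0,0],[0,0,0,0,0,0],[0,0,0,0,0,0],[0,0,0,0,0,0],[0,0,0,0,0,0]], "jaw": 0}}

```text
clock: 8.3
tcp_pos: [0.4352, 0.0563, 0.0426]
ee_rot: [[-0.994, -0.108, 0.001], [-0.108, 0.994, -0.0], [-0.001, -0.0, -1.0]]
ft_force: [-0.4, -0.1, 8.1]
finger_gap: 0.0127
finger_force: 43.5
```

{"name": "step_arm", "arguments": {"plan": [[0,0,-0.03,0,0,0],[0,0,-0.06,0,0,0],[0,0,-0.06,0,0,0],[0,0,-0.06,0,0,0],[0,0,-0.06,0,0,0],[0,0,-0.06,0,0,0],[0,0,-0.06,0,0,0]]}}

```text
clock: 9.0
tcp_pos: [0.4344, 0.0564, 0.1011]
ee_rot: [[-0.994, -0.108, -0.001], [-0.108, 0.994, -0.0], [0.001, 0.0, -1.0]]
ft_force: [-0.2, -0.6, 0.6]
finger_gap: 0.0133
finger_force: 42.3
```

```bash
python3 - <<'E'
from h import *
o=get_obs(); print(o['ft_force'],o['moment']);go(.525,.403,.10,183.15)
E
```

```text
[-0.17690703 -0.62012607  0.61525909] [ 0.00442069 -0.00530147 -0.00258428]
shift [-0.1275  0.3349  0.0011] turn z 3.04 from phi -173.81
```

```bash
python3 - <<'E'
from h import *
F=[]
for k in range(4):
    im,d,P=snap('scene'); F.append(get_obs()['ft_force'])
print(np.round(F,2))
cv2.imwrite('pics/c4.png',cv2.resize(im[130:260,150:300],None,fx=5,fy=4.5,interpolation=cv2.INTER_CUBIC)[:585,:750])
E
```

```text
[[ 0.11  0.65 -0.85]
 [ 0.01  0.   -1.01]
 [ 0.89 -0.21 -1.12]
 [ 0.06  0.14 -0.64]]
```

View pics/c4.png

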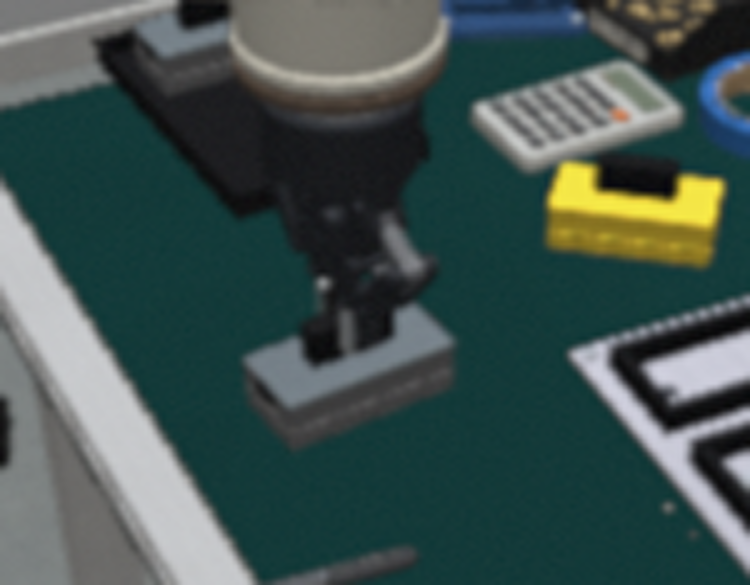

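The picture shows C2 held at (350,375) and C1 in the tray at (185,50). C2 averages about −0.8 N, so it is empty and goes to the middle slot.

{"name": "step_arm", "arguments": {"plan": [[-0.1275,0.3349,0.001,0,0,3.04],[-0.1275,0.3349,0.001,0,0,3.04],[-0.1275,0.3349,0.001,0,0,3.04],[-0.1275,0.3349,0.001,0,0,3.04],[-0.1275,0.3349,0.001,0,0,3.04],[-0.1275,0.3349,0.001,0,0,3.04],[-0.1275,0.3349,0.001,0,0,3.04],[-0.1275,0.3349,0.001,0,0,3.04]]}}

```text
clock: 10.0
tcp_pos: [0.5254, 0.4074, 0.0997]
ee_rot: [[-0.998, -0.058, -0.001], [-0.058, 0.998, 0.001], [0.001, 0.001, -1.0]]
ft_force: [0.7, -0.4, -1.3]
finger_gap: 0.0132
finger_force: 42.3
```

{"name": "step_arm", "arguments": {"plan": [[0,0,0,0,0,0],[0,0,0.02,0,0,0],[0,0,0.035,0,0,0],[0,0,0.045,0,0,0],[0,0,0.052,0,0,0],[0,0,0.052,0,0,0],[0,0,0.052,0,0,0]]}}

```text
clock: 10.7
tcp_pos: [0.5256, 0.403, 0.0493]
ee_rot: [[-0.998, -0.055, 0.0], [-0.055, 0.998, 0.0], [-0.0, 0.0, -1.0]]
ft_force: [0.1, 0.2, -0.1]
finger_gap: 0.0129
finger_force: 42.3
```

```bash
python3 - <<'E'
from h import *
o=get_obs(); print(o['ft_force']); go(.525,.403,.0465,183.15)
E
```

```text
[ 0.14257179  0.23209557 -0.10688598]
shift [0.0006 0.0001 0.0028] turn z -0.01 from phi -176.86
```

{"name": "step_arm", "arguments": {"plan": [[0,0,0.0025,0,0,0],[0,0,0.0025,0,0,0]]}}

```text
clock: 10.9
tcp_pos: [0.5256, 0.4032, 0.0468]
ee_rot: [[-0.998, -0.055, 0.001], [-0.055, 0.998, 0.0], [-0.001, 0.0, -1.0]]
ft_force: [0.5, -0.1, -0.1]
finger_gap: 0.013
finger_force: 42.3
```

{"name": "step_arm", "arguments": {"plan": [[0,0,0,0,0,0],[0,0,0,0,0,0],[0,0,0,0,0,0],[0,0,-0.03,0,0,0],[0,0,-0.08,0,0,0],[0,0,-0.08,0,0,0]], "jaw": 0.04}}

```text
clock: 11.5
tcp_pos: [0.5275, 0.4044, 0.1333]
ee_rot: [[-0.998, -0.055, 0.008], [-0.055, 0.998, 0.005], [-0.008, 0.004, -1.0]]
ft_force: [0.9, 0.8, 1.2]
finger_gap: 0.0399
finger_force: 0.0
```

```bash
python3 - <<'E'
from h import *
im,d,P=snap('top'); cases('top',P,d)
go(.432,-.1925,.12,156.4)
E
```

```text
0.92 [335. 232.] lid [ 0.4337 -0.1912] [100.4  47.2] -0.411 rib [ 0.4332 -0.1912] [49.9 15. ] -0.399 [ 0.4334 -0.1905  0.0639] 93
0.92 [210. 148.] lid [0.6711 0.176 ] [100.9  48.4] -0.67 rib [0.6705 0.1753] [48.8 15.2] -0.679 [0.6698 0.1754 0.0639] 89
0.87 [371. 228.] lid [ 0.451  -0.3096] [99.4 48.9] -0.267 rib [ 0.4517 -0.3097] [49.2 15.2] -0.257 [ 0.4514 -0.3092  0.0645] 92
0.5 [109. 196.] lid [0.5117 0.4638] [55.  48.3] -1.287 rib [0.5124 0.4643] [27.6 17.4] 0.037 [0.5124 0.462  0.067 ] 62
shift [ 0.1265 -0.5898  0.0077] turn z 26.76 from phi -176.84
```

{"name": "step_arm", "arguments": {"plan": [[0.1265,-0.5898,0.0077,0,0,26.76],[0.1265,-0.5898,0.0077,0,0,26.76],[0.1265,-0.5898,0.0077,0,0,26.76],[0.1265,-0.5898,0.0077,0,0,26.76],[0.1265,-0.5898,0.0077,0,0,26.76],[0.1265,-0.5898,0.0077,0,0,26.76],[0.1265,-0.5898,0.0077,0,0,26.76],[0.1265,-0.5898,0.0077,0,0,26.76]], "jaw": 0.05}}

```text
clock: 12.4
tcp_pos: [0.4619, 0.0063, 0.1203]
ee_rot: [[-0.916, 0.4, -0.001], [0.4, 0.916, 0.0], [0.001, -0.0, -1.0]]
ft_force: [1.7, -0.6, 0.5]
finger_gap: 0.0501
finger_force: 0.0
```

```bash
python3 - <<'E'
from h import *
go(.432,-.1925,.12,156.4)
E
```

```text
shift [-0.0521 -0.1942  0.0003] turn z 0.01 from phi 156.41
```

{"name": "step_arm", "arguments": {"plan": [[-0.0521,-0.1942,0,0,0,0],[-0.0521,-0.1942,0,0,0,0],[-0.0521,-0.1942,0,0,0,0],[-0.0521,-0.1942,0,0,0,0],[-0.0521,-0.1942,0,0,0,0],[-0.0521,-0.1942,0,0,0,0],[-0.0521,-0.1942,0,0,0,0]]}}

```text
clock: 13.1
tcp_pos: [0.433, -0.19, 0.1206]
ee_rot: [[-0.916, 0.4, -0.001], [0.4, 0.916, 0.001], [0.001, 0.0, -1.0]]
ft_force: [0.5, 0.9, -0.2]
finger_gap: 0.05
finger_force: 0.0
```

```bash
python3 - <<'E'
from h import *
go(.432,-.1925,.041,156.4)
E
```

```text
shift [-0.0001 -0.0027  0.0796] turn z 0.02 from phi 156.42
```

{"name": "step_arm", "arguments": {"plan": [[0,-0.001,0.045,0,0,0],[0,-0.001,0.0795,0,0,0],[0,-0.001,0.0795,0,0,0],[0,-0.001,0.0795,0,0,0]]}}

```text
clock: 13.5
tcp_pos: [0.433, -0.1908, 0.0424]
ee_rot: [[-0.917, 0.399, -0.001], [0.399, 0.917, 0.0], [0.001, 0.0, -1.0]]
ft_force: [-0.1, -0.3, 1.0]
finger_gap: 0.0499
finger_force: 0.0
```

{"name": "step_arm", "arguments": {"plan": [[0,0,0,0,0,0],[0,0,0,0,0,0],[0,0,0,0,0,0],[0,0,0,0,0,0],[0,0,0,0,0,0],[0,0,0,0,0,0]], "jaw": 0}}

```text
clock: 14.1
tcp_pos: [0.4333, -0.1922, 0.043]
ee_rot: [[-0.916, 0.401, 0.002], [0.401, 0.916, -0.001], [-0.002, -0.0, -1.0]]
ft_force: [-0.9, 0.7, 8.4]
finger_gap: 0.0132
finger_force: 43.6
```

{"name": "step_arm", "arguments": {"plan": [[0,0,-0.03,0,0,0],[0,0,-0.06,0,0,0],[0,0,-0.06,0,0,0],[0,0,-0.06,0,0,0],[0,0,-0.06,0,0,0],[0,0,-0.06,0,0,0],[0,0,-0.06,0,0,0]]}}

```text
clock: 14.8
tcp_pos: [0.4324, -0.1916, 0.101]
ee_rot: [[-0.916, 0.4, -0.001], [0.4, 0.916, 0.001], [0.001, 0.0, -1.0]]
ft_force: [-0.1, 0.1, -1.3]
finger_gap: 0.0128
finger_force: 42.2
```

```bash
python3 - <<'E'
from h import *
F=[]
for k in range(3):
    im,d,P=snap('scene'); F.append(get_obs()['ft_force'])
print(np.round(F,2))
cases('scene',P,d)
E
```

```text
[[-0.45  0.62 -0.35]
 [-0.65  0.62 -1.98]
 [ 0.38 -0.1  -1.4 ]]
0.9 [300. 336.] lid [ 0.4482 -0.3204] [100.4  64.8] -0.229 rib [ 0.4498 -0.3138] [49.9 15.3] -0.231 [ 0.4485 -0.3148  0.0622] 175
0.85 [269. 285.] lid rib [ 0.4194 -0.2092] [98.9 29.6] -0.696 [ 0.4225 -0.2129  0.0694] 261
```

C3 is empty too and goes to the right-hand slot, which leaves C4 as the full one.

```bash
python3 - <<'E'
from h import *
go(.5283,.343,.10,183.15)
E
```

```text
shift [0.1265 0.5283 0.0015] turn z -26.76 from phi 156.39
```

{"name": "step_arm", "arguments": {"plan": [[0.1265,0.5283,0,0,0,-26.76],[0.1265,0.5283,0,0,0,-26.76],[0.1265,0.5283,0,0,0,-26.76],[0.1265,0.5283,0,0,0,-26.76],[0.1265,0.5283,0,0,0,-26.76],[0.1265,0.5283,0,0,0,-26.76],[0.1265,0.5283,0,0,0,-26.76],[0.1265,0.5283,0,0,0,-26.76]]}}

```text
clock: 15.8
tcp_pos: [0.5031, 0.2042, 0.1017]
ee_rot: [[-0.998, -0.055, 0.0], [-0.055, 0.998, -0.0], [-0.0, -0.0, -1.0]]
ft_force: [1.1, -0.9, -1.2]
finger_gap: 0.0133
finger_force: 42.2
```

```bash
python3 - <<'E'
from h import *
go(.5283,.343,.10,183.15)
E
```

```text
shift [-0.0329  0.1372  0.0017] turn z 0.02 from phi -176.83
```

{"name": "step_arm", "arguments": {"plan": [[-0.0329,0.137,0,0,0,0],[-0.0329,0.137,0,0,0,0],[-0.0329,0.137,0,0,0,0],[-0.0329,0.137,0,0,0,0],[-0.0329,0.137,0,0,0,0],[-0.0329,0.137,0,0,0,0]]}}

```text
clock: 16.4
tcp_pos: [0.5283, 0.3399, 0.1015]
ee_rot: [[-0.999, -0.055, -0.0], [-0.055, 0.999, -0.001], [0.0, -0.0, -1.0]]
ft_force: [0.2, -0.2, -1.4]
finger_gap: 0.013
finger_force: 42.2
```

{"name": "step_arm", "arguments": {"plan": [[0,0,0.02,0,0,0],[0,0,0.035,0,0,0],[0,0,0.045,0,0,0],[0,0,0.052,0,0,0],[0,0,0.052,0,0,0],[0,0,0.052,0,0,0]]}}

```text
clock: 17.0
tcp_pos: [0.5286, 0.3406, 0.0501]
ee_rot: [[-0.998, -0.055, 0.0], [-0.055, 0.998, 0.0], [-0.0, 0.0, -1.0]]
ft_force: [0.6, 0.2, -0.9]
finger_gap: 0.0132
finger_force: 42.2
```

```bash
python3 - <<'E'
from h import *
o=get_obs(); print(o['ft_force']); go(.5283,.343,.0467,183.15)
E
```

```text
[ 0.59888765  0.15752158 -0.93698036]
shift [0.0002 0.0024 0.0034] turn z -0.0 from phi -176.85
```

{"name": "step_arm", "arguments": {"plan": [[0,0,0.003,0,0,0],[0,0,0.003,0,0,0]]}}

```text
clock: 17.2
tcp_pos: [0.5287, 0.3407, 0.0471]
ee_rot: [[-0.998, -0.055, 0.001], [-0.055, 0.998, 0.0], [-0.001, 0.0, -1.0]]
ft_force: [-0.5, -0.2, -0.7]
finger_gap: 0.0129
finger_force: 42.2
```

{"name": "step_arm", "arguments": {"plan": [[0,0,0,0,0,0],[0,0,0,0,0,0],[0,0,0,0,0,0],[0,0,-0.03,0,0,0],[0,0,-0.08,0,0,0],[0,0,-0.08,0,0,0]], "jaw": 0.04}}

```text
clock: 17.8
tcp_pos: [0.5306, 0.3418, 0.1334]
ee_rot: [[-0.998, -0.055, 0.008], [-0.055, 0.998, 0.004], [-0.008, 0.003, -1.0]]
ft_force: [0.5, -0.4, -0.5]
finger_gap: 0.0404
finger_force: 0.0
```

```bash
python3 - <<'E'
from h import *
im,d,P=snap('top'); cases('top',P,d)
go(.4505,-.311,.12,165)
E
```

```text
0.85 [114. 197.] lid [0.5104 0.4628] [75.1 46.7] 0.096 rib [0.5229 0.4639] [48.  15.3] -0.004 [0.522  0.4624 0.067 ] 101
0.82 [132. 200.] lid [0.5067 0.4029] [58.6 48.8] 0.091 rib [0.5144 0.4027] [29.3 13. ] 0.037 [0.5141 0.4019 0.067 ] 62
0.81 [372. 227.] lid [ 0.4499 -0.3081] [95.3 47.9] -0.284 rib [ 0.4518 -0.3099] [50.3 15.1] -0.282 [ 0.4513 -0.3093  0.0634] 93
0.77 [213. 145.] lid [0.6695 0.1767] [97.6 48.1] -0.66 rib [0.6704 0.1758] [50.  15.2] -0.651 [0.6692 0.1756 0.0645] 91
0.73 [292. 160.] lid [ 0.6461 -0.0727] [275.6 117.5] 1.55 rib [nan nan nan] 0
0.46 [146. 198.] lid [0.5159 0.3596] [36.9 13.1] 0.284 rib [0.5091 0.3449] [12.   3.2] 0.232 [0.5086 0.3446 0.0688] 7
shift [ 0.1142 -0.6465  0.0079] turn z 18.15 from phi -176.85h.py:23: RuntimeWarning: Mean of empty slice.
  print(round(r['score'],2),np.round(r['centre']),'lid',*rect(lid) if len(lid)>5 else'', 'rib',*rect(rib) if len(rib)>3 else '', np.round(rib.mean(0),4),len(rib))
  ret = um.true_divide(
```

{"name": "step_arm", "arguments": {"plan": [[0.1142,-0.6465,0.0079,0,0,18.15],[0.1142,-0.6465,0.0079,0,0,18.15],[0.1142,-0.6465,0.0079,0,0,18.15],[0.1142,-0.6465,0.0079,0,0,18.15],[0.1142,-0.6465,0.0079,0,0,18.15],[0.1142,-0.6465,0.0079,0,0,18.15],[0.1142,-0.6465,0.0079,0,0,18.15],[0.1142,-0.6465,0.0079,0,0,18.15]], "jaw": 0.05}}

```text
clock: 18.7
tcp_pos: [0.4795, -0.0582, 0.1209]
ee_rot: [[-0.966, 0.259, -0.001], [0.259, 0.966, 0.0], [0.001, -0.0, -1.0]]
ft_force: [1.5, 0.3, -0.5]
finger_gap: 0.0501
finger_force: 0.0
```

```bash
python3 - <<'E'
from h import *
go(.4505,-.311,.12,165)
E
```

```text
shift [-0.0374 -0.2517  0.0009] turn z 0.01 from phi 165.01
```

{"name": "step_arm", "arguments": {"plan": [[-0.0374,-0.2517,0,0,0,0],[-0.0374,-0.2517,0,0,0,0],[-0.0374,-0.2517,0,0,0,0],[-0.0374,-0.2517,0,0,0,0],[-0.0374,-0.2517,0,0,0,0],[-0.0374,-0.2517,0,0,0,0],[-0.0374,-0.2517,0,0,0,0],[-0.0374,-0.2517,0,0,0,0]]}}

```text
clock: 19.5
tcp_pos: [0.4515, -0.3083, 0.1211]
ee_rot: [[-0.966, 0.259, -0.001], [0.259, 0.966, 0.001], [0.001, 0.001, -1.0]]
ft_force: [0.5, 0.5, 0.5]
finger_gap: 0.0501
finger_force: 0.0
```

```bash
python3 - <<'E'
from h import *
im,d,P=snap('scene'); cases('scene',P,d)
go(.4505,-.311,.041,165)
E
```

```text
0.77 [302. 334.] lid [ 0.4479 -0.3205] [99.7 62.4] -0.254 rib [ 0.4497 -0.3144] [49.8 15.5] -0.247 [ 0.4491 -0.3147  0.0623] 168
shift [ 0.0005 -0.0032  0.0807] turn z 0.08 from phi 165.08
```

{"name": "step_arm", "arguments": {"plan": [[0,-0.002,0.045,0,0,0],[0,-0.002,0.0805,0,0,0],[0,-0.002,0.0805,0,0,0],[0,-0.002,0.0805,0,0,0]]}}

```text
clock: 20.0
tcp_pos: [0.4515, -0.3106, 0.0423]
ee_rot: [[-0.966, 0.258, -0.0], [0.258, 0.966, 0.0], [0.0, 0.0, -1.0]]
ft_force: [0.1, -0.3, 0.7]
finger_gap: 0.05
finger_force: 0.0
```

{"name": "step_arm", "arguments": {"plan": [[0,0,0,0,0,0],[0,0,0,0,0,0],[0,0,0,0,0,0],[0,0,0,0,0,0],[0,0,0,0,0,0],[0,0,0,0,0,0]], "jaw": 0, "force": 70}}

```text
clock: 20.6
tcp_pos: [0.4518, -0.3118, 0.043]
ee_rot: [[-0.966, 0.259, 0.002], [0.259, 0.966, -0.002], [-0.002, -0.001, -1.0]]
ft_force: [-0.4, 0.5, 9.4]
finger_gap: 0.0124
finger_force: 68.3
```

{"name": "step_arm", "arguments": {"plan": [[0,0,-0.03,0,0,0],[0,0,-0.06,0,0,0],[0,0,-0.09,0,0,0],[0,0,-0.12,0,0,0],[0,0,-0.12,0,0,0],[0,0,-0.12,0,0,0],[0,0,-0.12,0,0,0],[0,0,-0.12,0,0,0]]}}

```text
clock: 21.4
tcp_pos: [0.4507, -0.3109, 0.1602]
ee_rot: [[-0.966, 0.259, -0.002], [0.259, 0.966, 0.001], [0.002, 0.001, -1.0]]
ft_force: [-0.4, -0.2, -3.3]
finger_gap: 0.0127
finger_force: 69.8
```

```bash
python3 - <<'E'
from h import *
F=[]
for k in range(3):
    im,d,P=snap('scene'); F.append(np.r_[get_obs()['ft_force'],get_obs()['moment']])
print(np.round(F,2))
cases('scene',P,d)
E
```

```text
[[-0.37 -0.07 -3.93  0.03 -0.01 -0.03]
 [ 0.71 -0.56 -4.19  0.02 -0.08  0.01]
 [-0.29  0.39 -3.97  0.01 -0.03  0.03]]
0.83 [300. 305.] lid rib [nan nan nan] 0
0.4 [339. 254.] lid rib [ 0.6265 -0.1942] [17.8  5.3] -0.037 [ 0.6256 -0.1944  0.0671] 22h.py:23: RuntimeWarning: Mean of empty slice.
  print(round(r['score'],2),np.round(r['centre']),'lid',*rect(lid) if len(lid)>5 else'', 'rib',*rect(rib) if len(rib)>3 else '', np.round(rib.mean(0),4),len(rib))
  ret = um.true_divide(
```

C4 reads about −4 N, so it is full. I'll turn one end towards the scene camera and tilt it up to look for the notch.

{"name": "step_arm", "arguments": {"plan": [[0,0,-0.03,0,0,-8],[0,0,-0.06,0,0,-16],[0,0,-0.06,0,0,-24],[0,0,-0.06,0,0,-32],[0,0,-0.06,0,0,-40],[0,0,-0.06,0,0,-40],[0,0,-0.06,0,0,-40]]}}

```text
clock: 22.3
tcp_pos: [0.4511, -0.3112, 0.2212]
ee_rot: [[-0.908, -0.419, -0.0], [-0.419, 0.908, 0.0], [0.0, 0.0, -1.0]]
ft_force: [-0.8, -0.1, -4.0]
finger_gap: 0.0127
finger_force: 69.7
```

{"name": "step_arm", "arguments": {"plan": [[0,0,0,0,8,0],[0,0,0,0,16,0],[0,0,0,0,24,0],[0,0,0,0,30,0],[0,0,0,0,30,0],[0,0,0,0,30,0]]}}

```text
clock: 22.9
tcp_pos: [0.4516, -0.311, 0.2208]
ee_rot: [[-0.786, -0.422, -0.452], [-0.365, 0.907, -0.21], [0.498, -0.0, -0.867]]
ft_force: [0.2, 0.9, -3.1]
finger_gap: 0.0123
finger_force: 69.8
```

```bash
python3 - <<'E'
from h import *
im,d,P=snap('scene')
c=camera_model('scene');R=np.array(c['rotation']);q=R.T@(np.array(get_obs()['tcp_pos'])-c['origin']);u=int(c['cx']+c['fx']*q[0]/q[2]);v=int(c['cy']+c['fy']*q[1]/q[2]);print(u,v)
cv2.imwrite('pics/c5.png',cv2.resize(im[v-60:v+60,u-75:u+75],None,fx=5,fy=5,interpolation=cv2.INTER_CUBIC))
E
```

```text
309 274
```

View pics/c5.png

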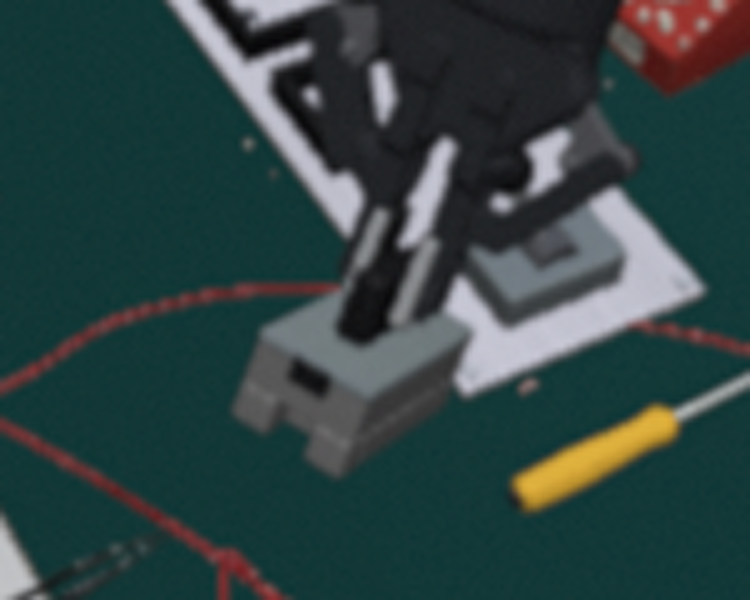

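The notch is clear at (300,400), on the end that points along tool +x. So it goes in socket_2 (lug at −x) at φ ≈ 179°.

{"name": "step_arm", "arguments": {"plan": [[0,0,0,0,-8,0],[0,0,0,0,-16,0],[0,0,0,0,-24,0],[0,0,0,0,-30,0],[0,0,0,0,-30,0],[0,0,0,0,-30,0]]}}

```text
clock: 23.55
tcp_pos: [0.4501, -0.3121, 0.2225]
ee_rot: [[-0.908, -0.42, -0.0], [-0.42, 0.908, -0.002], [0.001, -0.002, -1.0]]
ft_force: [-0.6, -0.4, -4.0]
finger_gap: 0.0124
finger_force: 69.7
```

```bash
python3 - <<'E'
from h import *
print(np.round(get_obs()['ee_rot'],3).tolist())
go(.648,-.058,.20,179.08)
E
```

```text
[[-0.908, -0.42, -0.0], [-0.42, 0.908, -0.002], [0.001, -0.002, -1.0]]
shift [-0.2862  0.1475  0.0225] turn z 25.74 from phi -155.18
```

{"name": "step_arm", "arguments": {"plan": [[-0.2862,0.1475,0,0,0,25.74],[-0.2862,0.1475,0,0,0,25.74],[-0.2862,0.1475,0,0,0,25.74],[-0.2862,0.1475,0,0,0,25.74],[-0.2862,0.1475,0,0,0,25.74],[-0.2862,0.1475,0,0,0,25.74],[-0.2862,0.1475,0,0,0,25.74],[-0.2862,0.1475,0,0,0,25.74]]}}

```text
clock: 24.35
tcp_pos: [0.6504, -0.0517, 0.2202]
ee_rot: [[-1.0, 0.008, -0.002], [0.008, 1.0, -0.0], [0.002, -0.0, -1.0]]
ft_force: [-0.5, -1.1, -4.2]
finger_gap: 0.0122
finger_force: 69.8
```

{"name": "step_arm", "arguments": {"plan": [[0,0,0.04,0,0,0],[0,0,0.08,0,0,0],[0,0,0.12,0,0,0],[0,0,0.13,0,0,0],[0,0,0.13,0,0,0]]}}

```text
clock: 24.85
tcp_pos: [0.6477, -0.0563, 0.0904]
ee_rot: [[-1.0, 0.013, -0.003], [0.013, 1.0, -0.0], [0.003, -0.0, -1.0]]
ft_force: [-0.0, -0.3, -3.2]
finger_gap: 0.0127
finger_force: 69.6
```

```bash
python3 - <<'E'
from h import *
print(np.round(get_obs()['ee_rot'],3).tolist())
go(.648,-.058,.085,179.08)
im,d,P=snap('scene'); print(get_obs()['ft_force'])
cases('scene',P,d)
cv2.imwrite('pics/c6.png',cv2.resize(im[170:290,255:405],None,fx=5,fy=5,interpolation=cv2.INTER_CUBIC))
E
```

```text
[[-1.0, 0.013, -0.003], [0.013, 1.0, -0.0], [0.003, -0.0, -1.0]]
shift [-0.0003 -0.0017  0.0054] turn z 0.2 from phi 179.28
[ 0.02431681  0.35326999 -2.8614049 ]
0.82 [198. 145.] lid [0.521  0.4042] [112.2  81. ] 0.286 rib [0.5236 0.3752] [70.1 49.3] -1.545 [0.5224 0.3911 0.0636] 96
0.79 [191. 134.] lid [0.5223 0.4525] [100.  64.] 0.021 rib [0.5191 0.4348] [66.8 49.1] 1.464 [0.52   0.4534 0.064 ] 82
0.77 [276. 177.] lid [0.6679 0.1711] [99.3 50.3] -0.722 rib [0.6691 0.1714] [47.2 17.1] -0.59 [0.668  0.1705 0.0611] 77
0.69 [210. 156.] lid [0.5269 0.3443] [100.8  65.9] 0.081 rib [0.5254 0.3387] [45.9 20.1] 0.051 [0.5245 0.3355 0.0642] 78
0.58 [313. 216.] lid rib [ 0.646  -0.0609] [101.8  48.7] -0.07 [ 0.6354 -0.0745  0.0683] 281
```

View pics/c6.png

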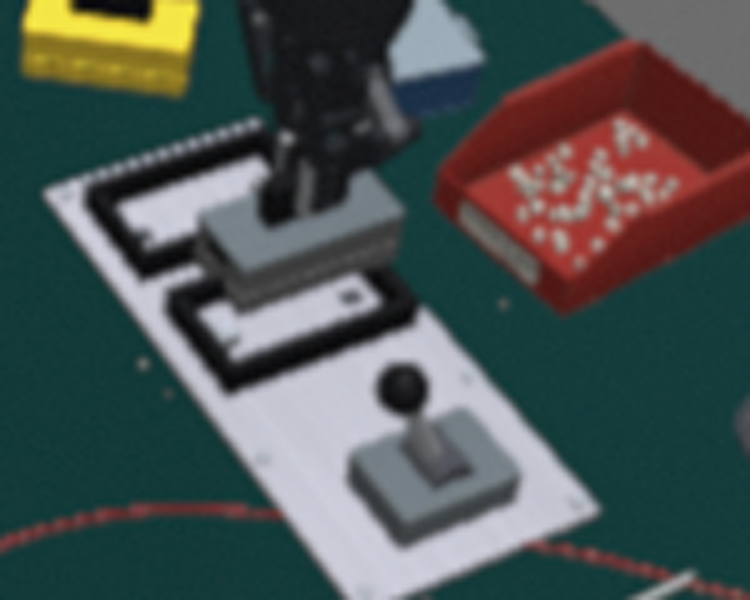

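C4 is held above socket_2 at (305,230), lined up to about 1 mm. I'll lower it by feel.

{"name": "step_arm", "arguments": {"plan": [[0,-0.001,0.005,0,0,0],[0,-0.001,0.012,0,0,0],[0,-0.001,0.018,0,0,0],[0,-0.001,0.023,0,0,0],[0,-0.001,0.026,0,0,0],[0,-0.001,0.028,0,0,0],[0,-0.001,0.028,0,0,0]]}}

```text
clock: 25.65
tcp_pos: [0.6481, -0.0576, 0.0631]
ee_rot: [[-1.0, 0.013, -0.0], [0.013, 1.0, -0.0], [0.0, -0.0, -1.0]]
ft_force: [0.5, -1.0, -3.0]
finger_gap: 0.0127
finger_force: 69.8
```

```bash
python3 - <<'E'
from h import *
o=get_obs(); print(o['ft_force'],o['moment']); go(.6475,-.0575,.050,179.08)
E
```

```text
[ 0.50529537 -1.00453051 -3.02867157] [-0.00207226  0.01027228  0.02142931]
shift [0.0006 0.0001 0.0131] turn z 0.18 from phi 179.26
```

{"name": "step_arm", "arguments": {"plan": [[0,0,0.003,0,0,0],[0,0,0.006,0,0,0],[0,0,0.009,0,0,0],[0,0,0.011,0,0,0],[0,0,0.013,0,0,0],[0,0,0.013,0,0,0]]}}

```text
clock: 26.25
tcp_pos: [0.648, -0.0576, 0.0501]
ee_rot: [[-1.0, 0.013, -0.0], [0.013, 1.0, -0.0], [0.0, -0.0, -1.0]]
ft_force: [-0.4, 0.5, -2.5]
finger_gap: 0.0122
finger_force: 69.8
```

```bash
python3 - <<'E'
from h import *
o=get_obs(); print(o['ft_force'],o['moment']); go(.6475,-.0575,.049,179.08)
E
```

```text
[-0.42811506  0.52183034 -2.50145516] [-0.03080886  0.01425941 -0.03356556]
shift [0.0005 0.0001 0.0011] turn z 0.18 from phi 179.26
```

It is past the 11 mm stop, so the notch is over the lug. Release, retreat and check.

{"name": "step_arm", "arguments": {"plan": [[0,0,0.001,0,0,0],[0,0,0.001,0,0,0]]}}

```text
clock: 26.45
tcp_pos: [0.6482, -0.0576, 0.0494]
ee_rot: [[-1.0, 0.013, -0.0], [0.013, 1.0, -0.0], [0.0, -0.0, -1.0]]
ft_force: [0.1, 0.3, -3.6]
finger_gap: 0.0124
finger_force: 69.8
```

{"name": "step_arm", "arguments": {"plan": [[0,0,0,0,0,0],[0,0,0,0,0,0],[0,0,0,0,0,0],[0,0,-0.03,0,0,0],[0,0,-0.08,0,0,0],[0,0,-0.1,0,0,0],[0,0,-0.1,0,0,0]], "jaw": 0.04}}

```text
clock: 27.15
tcp_pos: [0.6496, -0.0579, 0.1536]
ee_rot: [[-1.0, 0.013, 0.006], [0.013, 1.0, -0.001], [-0.006, -0.001, -1.0]]
ft_force: [-0.3, -0.7, 0.2]
finger_gap: 0.04
finger_force: 0.0
```

```bash
python3 - <<'E'
from h import *
go(.52,-.19,.16,179.08)
E
```

```text
shift [ 0.1278 -0.1338 -0.0064] turn z 0.19 from phi 179.27
```

{"name": "step_arm", "arguments": {"plan": [[0.1278,-0.1338,-0.006,0,0,0],[0.1278,-0.1338,-0.006,0,0,0],[0.1278,-0.1338,-0.006,0,0,0],[0.1278,-0.1338,-0.006,0,0,0],[0.1278,-0.1338,-0.006,0,0,0],[0.1278,-0.1338,-0.006,0,0,0]], "jaw": 0}}

```text
clock: 27.75
tcp_pos: [0.5183, -0.1902, 0.1552]
ee_rot: [[-1.0, 0.014, -0.0], [0.014, 1.0, 0.0], [0.0, 0.0, -1.0]]
ft_force: [-0.0, 0.3, 0.4]
finger_gap: -0.0001
finger_force: 0.0
```

```bash
python3 - <<'E'
from h import *
im,d,P=snap('top'); cases('top',P,d)
for r in look_for('top','lever_tip')+look_for('top','lever')[:2]:
    u,v=np.round(r['centre']).astype(int); print(r['score'],u,v,P[v,u])
w=P[(P[...,2]>.085)&(P[...,2]<.125)&(abs(P[...,0]-.62)<.03)&(abs(P[...,1]+.19)<.03)]; print(len(w),w.mean(0))
q=P[(P[...,2]>.034)&(P[...,2]<.05)&(abs(P[...,0]-.648)<.06)&(abs(P[...,1]+.058)<.035)]; print('seated lid',*rect(q),q[:,2].mean())
cv2.imwrite('pics/t7.png',cv2.resize(im[100:260,90:360],None,fx=2.9,fy=2.9,interpolation=cv2.INTER_CUBIC))
go(.56,-.19,.083,179.08)
E
```

```text
0.81 [210. 149.] lid [0.6693 0.1769] [96.4 47.4] -0.682 rib [0.6709 0.1759] [49.3 15. ] -0.659 [0.6695 0.1755 0.0648] 88
0.71 [152. 195.] lid [0.5282 0.3416] [98.5 48.1] 0.061 rib [0.5286 0.3413] [49.6 14.1] 0.047 [0.5282 0.3404 0.0676] 103
0.64 [131. 193.] lid [0.5237 0.4041] [97.3 49.2] 0.049 rib [0.5238 0.403 ] [48.8 13.8] 0.063 [0.524  0.4026 0.0674] 103
0.6 [289. 158.] lid [ 0.6482 -0.0558] [100.8  45. ] 0.016 rib [ 0.647  -0.0555] [48.4 14.2] -0.05 [ 0.6455 -0.0551  0.0694] 87
0 [nan nan nan]
seated lid [ 0.649  -0.0571] [103.2  52.5] 0.07 0.042906794415934986
shift [-0.0408 -0.0005  0.0721] turn z 0.25 from phi 179.33<stdin>:5: RuntimeWarning: Mean of empty slice.
  ret = um.true_divide(
```

View pics/t7.png

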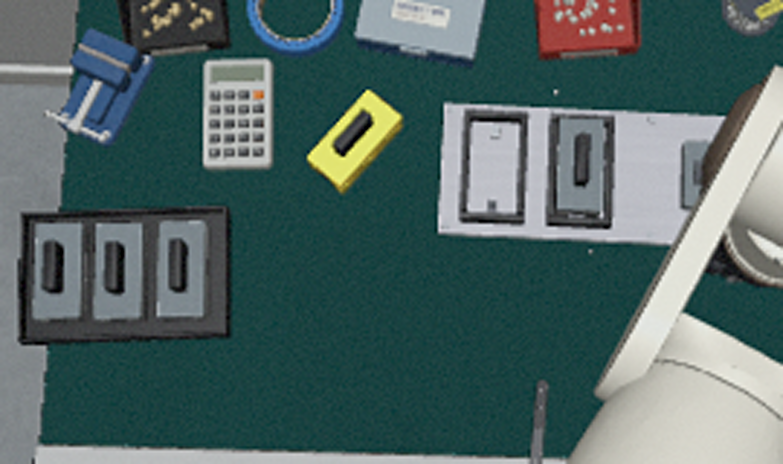

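All three empties lie in the tray at (57,270), (118,272), (180,268), and the full case sits down in socket_2 at (580,165), lid at 43 mm. Now the lever.

{"name": "step_arm", "arguments": {"plan": [[-0.036,0,0.03,0,0,0],[-0.036,0,0.06,0,0,0],[-0.036,0,0.073,0,0,0],[-0.036,0,0.073,0,0,0],[-0.036,0,0.073,0,0,0]]}}

```text
clock: 28.45
tcp_pos: [0.5549, -0.1901, 0.0834]
ee_rot: [[-1.0, 0.013, 0.001], [0.013, 1.0, -0.0], [-0.001, -0.0, -1.0]]
ft_force: [-0.4, -0.0, -0.8]
finger_gap: 0.0
finger_force: 0.0
```

{"name": "step_arm", "arguments": {"plan": [[-0.015,0,0,0,0,0],[-0.03,0,0,0,0,0],[-0.045,0,0,0,0,0],[-0.06,0,0,0,0,0],[-0.075,0,0,0,0,0],[-0.085,0,0,0,0,0],[-0.092,0,0,0,0,0],[-0.092,0,0,0,0,0]]}}

```text
clock: 29.25
tcp_pos: [0.6472, -0.1914, 0.0829]
ee_rot: [[-1.0, 0.013, 0.001], [0.013, 1.0, -0.0], [-0.001, -0.0, -1.0]]
ft_force: [0.3, 0.1, -0.0]
finger_gap: -0.0001
finger_force: 0.0
```

{"name": "step_arm", "arguments": {"plan": [[-0.004,0,0,0,0,0],[-0.008,0,0,0,0,0],[-0.01,0,0,0,0,0],[-0.01,0,0,0,0,0]]}}

```text
clock: 29.65
tcp_pos: [0.6559, -0.1916, 0.0824]
ee_rot: [[-1.0, 0.013, -0.002], [0.013, 1.0, 0.0], [0.002, 0.0, -1.0]]
ft_force: [-9.5, -0.2, 3.5]
finger_gap: 0.0002
finger_force: 4.5
```

```bash
python3 - <<'E'
from h import *
im,d,P=snap('scene'); print(get_obs()['ft_force'],get_obs()['tcp_pos'])
cv2.imwrite('pics/s8.png',cv2.resize(im[190:290,290:415],None,fx=5,fy=5,interpolation=cv2.INTER_CUBIC))
E
```

```text
[-7.84558486e+00  6.13788288e-03  2.25790340e+00] [ 0.6558745  -0.19159817  0.08240274]
```

View pics/s8.png

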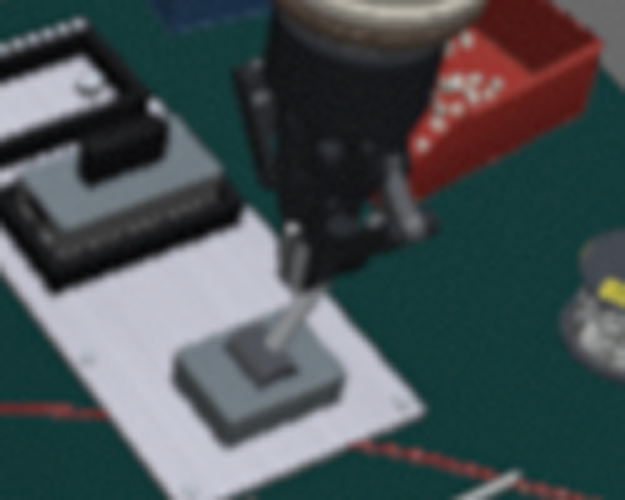

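The lever has swung over, stick now leaning from (275,345) to (320,295), and the −8 N reaction means it is on its stop. I'll back off and verify.

{"name": "step_arm", "arguments": {"plan": [[0.03,0,0,0,0,0],[0.06,0,0,0,0,0],[0.09,0,-0.02,0,0,0],[0.12,0,-0.06,0,0,0],[0.15,0,-0.1,0,0,0],[0.18,0,-0.12,0,0,0],[0.18,0,-0.12,0,0,0],[0.18,0,-0.12,0,0,0]]}}

```text
clock: 30.5
tcp_pos: [0.4767, -0.1894, 0.2031]
ee_rot: [[-1.0, 0.013, 0.002], [0.013, 1.0, -0.001], [-0.002, -0.001, -1.0]]
ft_force: [-0.4, 0.6, -0.8]
finger_gap: 0.0001
finger_force: 0.0
```

```bash
python3 - <<'E'
from h import *
im,d,P=snap('scene'); o=get_obs(); print(o['tcp_pos'],o['ft_force'])
w=P[(P[...,2]>.08)&(P[...,2]<.125)&(abs(P[...,0]-.66)<.06)&(abs(P[...,1]+.19)<.03)]; print(len(w),w.mean(0) if len(w) else 0)
cv2.imwrite('pics/s9.png',cv2.resize(im[110:300,160:415],None,fx=3,fy=3,interpolation=cv2.INTER_CUBIC))
E
```

```text
[ 0.47686693 -0.18922802  0.20217666] [-0.06295905 -0.40415297 -1.10001932]
103 [ 0.6748479  -0.19525802  0.09817888]
```

View pics/s9.png

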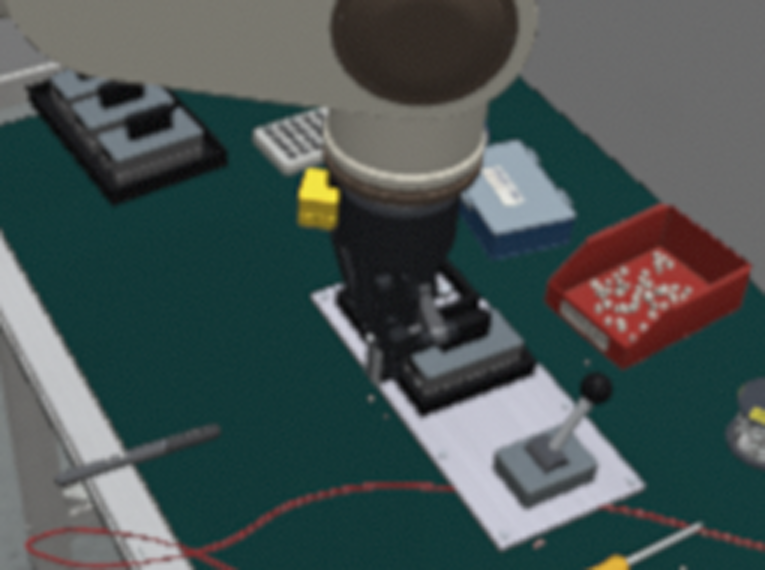

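The lever leans away with its ball at (597,387), measured near x ≈ 0.68, so it is fully over. The full case is seated and the tray is filled. Handing in.

```bash
python3 -c "
from cell import *
print(close_job())"
```

```text
the job is handed in; nothing more can be done
None
```

I handed the job in: four cases were present, the one full case sits home in socket_2, the three empties lie in the tray, and the lever is thrown fully over; the hand-in returned no verdict.

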